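# Snap the drain pipe into the mounting board's clips

## Task

Three lengths of white plastic pipe lie in the wooden rack. Take the middle-sized one (neither the thin nor the thick) and press it down into the two empty spring clips on the plywood mounting board until both have snapped around it and it lies fully home, sticking out about evenly at both ends; then let go. Do not drop it, and leave the other two pipes where they lie in the rack.

Things in the scene. Friction and masses are not known exactly. Their poses are not given: they have to be found in the camera images.
- pipe_mid (a point): Centre of the middle-sized white plastic pipe, 25 mm outer diameter, 180 mm long, about 50 g, x along it; either end may go first. It lies level, 48 mm above the table, in one of the three V slots of a fixed wooden rack (parallel, 90 mm apart; which pipe lies in which slot varies). The middle 110 mm of each pipe is free for fingers, down to the rack's base 12 mm above the table.
- pipe_thin_mid (a point): Centre of the thin white pipe in the rack, to be left there: 16 mm outer diameter, 180 mm long, x along it, centre 41 mm above the table. The rack's slots are cut in two cross-bearers, 130 mm apart, that reach up to 60 mm above the table.
- pipe_thick_mid (a point): Centre of the thick white pipe in the rack, to be left there: 40 mm outer diameter, 180 mm long, x along it, centre 58 mm above the table.
- clips (a point): Where the centre of the pipe lies when home: 50 mm up, on a fixed plywood board (top 32 mm lower), x along the pipe, z up. Two steel spring clips, 20 mm long, at x = -55 and +55 mm; between them is room for fingers. Each has two sprung jaws: tips 25 mm above this point, 36 mm apart, narrowing to 17 mm at 11 mm above; pushing through takes about 10 N in all. A fixed 16 mm pipe runs 85 mm to +y.
Mind the look-alikes: they are no part of the job. What is shaped like the part that bears pipe_mid but purple is not meant.

How it is judged (in metres and radians):
At the end, for the whole second after the job is handed in: The middle-sized pipe is held in both clips: its centre within 20 mm along the pipe and 5 mm sideways and in height of the clips' point, its axis within 5 degrees of theirs, at rest and released (x of pipe_mid in the frame of clips between -0.02 and 0.02 m and y of pipe_mid in the frame of clips between -0.005 and 0.005 m and z of pipe_mid in the frame of clips between -0.005 and 0.005 m and angle between the x axis of pipe_mid and the x axis of clips, either way round below 0.087 rad and linear speed of pipe below 0.02 m/s and contact force between pipe and the fingers below 0.05 N); the robot touches nothing.
It fails at once if the thin or the thick pipe was moved by more than 30 mm (distance of any of pipe_thin_mid, pipe_thick_mid from where it was at the start of the episode above 0.03 m).
It fails at once if the pipe was dropped: falling free, faster than 0.7 m/s, more than 40 mm above its place (linear speed of pipe above 0.7 m/s and contact force between pipe and the fingers below 0.01 N and z of pipe_mid in the frame of clips above 0.04 m).
It also fails if it takes over 38 s, if anything falls off the work surface, if the arm or the gripper's body presses on something with over 40 N, if the wrist force passes 120 N, or if a joint passes its speed limit or range.

## Robot

A 6-joint arm with a two-finger parallel gripper is mounted at the origin on the work surface. World frame = base frame: x ahead of the robot, y to its left, z up, the work surface at z = 0. Lengths are in m, angles in degrees, forces in N, time in s.
With the tool pointing down it reaches from about 0.25 to 0.775 m from the base axis. Payload 4 kg.
Tool frame: the origin (TCP) lies midway between the tips of the shut fingers; the grasp point (between the pads) lies 19 mm behind it; z points along the fingers, y is the direction in which the jaws open and shut (so a half turn about z gives the same grasp; the last joint's range is limited). The gripper opens to 85 mm and grips with 20 to 120 N. Pads are 22 mm wide; open, the fingers measure 114 mm over their backs; the gripper's body (76 mm by 85 mm) begins 54 mm behind the grasp point. The pads swing forward as they close: fully open they stand 13 mm farther back than shut.
Start: joints at [64.853, 4.996, 78.535, -0, 96.463, -5.907], TCP at [0.181, 0.519, 0.231] pointing down, gripper open.
Joint ranges: [-177.83, 177.83], [-43.37, 116.18], [15.69, 146.23], [-61.86, 241.86], [9.47, 152.12], [-147.06, 147.06]. Speed limits (degrees/s): [159.86, 159.86, 180, 180, 180, 180].

## Interface

Orientations are given as a 3x3 rotation matrix whose columns are the frame's x, y, z axes.
In Python, from rig import ctrl gives the robot as it stands. The module is installed in compiled form; this text tells all that it offers.
- The arm moves only by the tool send_rows, never from a script. Its argument "moves" is a list of rows, each a list of 7 numbers: the shift along the world's x, y, z as a fraction of full scale, then the turn, a rotation vector about the world's x, y, z as a fraction of full scale, then the opening, from 0 (shut) to 1 (fully open). In form: [[dx, dy, dz, ax, ay, az, hand], ...]. A call has 1 to 12 rows; each row is the pose to reach, as a shift and turn from the pose commanded when the call began; what a row does not reach only later rows make up. Full scale, the value 1, is 0.2 m for a shift and 45 degrees for a turn. A row lasts 1/8 s, in which the tool goes at most 62.5 mm and 10.7 degrees, less where a joint would pass 70% of its speed; a pose out of reach is approached as far as the arm can. A call with a number of a shift or a turn outside -1 to 1 is refused whole. A call with a gripper value outside its range is refused whole. The fingers move at their own pace and stop on an object; the grip force is fixed at half the most. Time passes only in rows, so rows that repeat a pose let the fingers close. It gives the time, the measured TCP pose, the force and the opening at its end, in the units of the state.
- ctrl.get_state(): the state, without advancing time (a new reading comes with each control period).
- ctrl.grab_frame(name): name is "side" or "top" or "wrist"; returns a dict with "frame" (384x512x3 uint8, red, green, blue), "mtx" (3x3 intrinsics, pixels), "T" (4x4, takes a point from camera to world coordinates); the wrist camera has in their place "T_tool_cam" (4x4, takes a point from camera to tool coordinates, whose origin is the TCP and whose axes are the flange's). Camera axes: x right, y down, z forward; pixel columns grow to the right and rows downward; lengths in m; the calibration is good to about 2 mm. A picture is of the moment at which its call begins: read the wrist's pose just before it. There is no depth.
- ctrl.hand_in(): hands the job in, once; it reports no verdict.
Trained networks look in a picture, given as the dict that the camera call returned (one of the last four; its "shot" number tells which), for a name from the list of things; names that differ only in an ending like _2 or _b are one class to them, and where a whole thing is asked for, a point or a joint stands for the part that bears it (a point fixed in the world has none). Each returns a list of dicts, best first, with "p" (0 to 1); they miss things now and then, are a little off and sometimes report something else, mostly with a low value. They report only what shows in the picture. A call takes as long as a camera call. They do not tell look-alikes from the thing itself.
- ctrl.spot_in(picture, thing): "box" ([left, top, right, bottom] in pixels, round what is visible of it).
The state is a dict: "clock": time; "joints": joint angles; "joint_velocities": joint speeds; "joint_torque": joint torques, N m; "tool_pos": TCP position; "tcp_rot": TCP orientation; "ft_force": force on the tool from outside, world axes, zero at the start; "moment": the same for the moment, N m; "grip_width": opening from 0.0 (shut) to 1.0 (fully open).
Only numpy, scipy, OpenCV 4.12 (cv2) and the standard library are available. Lean on these libraries where they do the work, as an engineer would, in place of code of your own. Each camera call takes 0.05 s, during which the arm holds its last target.

## Working session

There is one attempt and no reset: what is moved stays moved. The work goes in short steps, Python scripts to look and compute and a tool call to move; the robot and the scene stay as the last step left them, time stands still between calls to the robot, and variables do not carry over. Pictures are saved under pics/ and viewed, and the job is handed in when it is done.

Besides the shell and the picture viewer there is one more tool, called after ">>>" as name(argument=value, ...) on one line, values as JSON. send_rows: Moves the arm, as the interface text tells. Its arguments: {"type":"object","properties":{"moves":{"type":"array","items":{"type":"array","items":{"type":"number","minimum":-1,"maximum":1}}}},"required":["moves"]}

```bash
mkdir -p pics; python3 - <<'E'
from rig import ctrl
import cv2,pickle
s=ctrl.get_state();print(s)
for n in["side","top","wrist"]:
    f=ctrl.grab_frame(n);cv2.imwrite(f"pics/{n}0.png",f["frame"][:,:,::-1])
    pickle.dump(f,open(f"{n}0.pkl","wb"))
    print(n,f["mtx"].round(1).tolist(),(f.get("T") if "T" in f else f["T_tool_cam"]).round(3).tolist())
    for t in["pipe_mid","pipe_thin_mid","pipe_thick_mid","clips"]:
        try:print(t,[(d["box"],round(d["p"],2)) for d in ctrl.spot_in(f,t)])
        except Exception as e:print(t,e)
E
```

```text
{'clock': 0.0, 'joints': array([ 6.48518550e+01,  5.04077308e+00,  7.86267206e+01, -6.58801837e-04,
        9.64619304e+01, -5.90636971e+00]), 'joint_velocities': array([-0.00536177, -0.05889912,  0.10404379, -0.00338481,  0.01581454,
        0.07771164]), 'joint_torque': array([ 3.92744578e-04, -3.51868236e+01, -3.13273358e+01,  7.74462563e-06,
        1.08212780e-02, -1.51113733e-05]), 'tool_pos': array([0.18104101, 0.51881749, 0.23010575]), 'tcp_rot': array([[-9.44135810e-01,  3.29555261e-01, -9.49589641e-04],
       [ 3.29556555e-01,  9.44133611e-01, -2.04961583e-03],
       [ 2.21077816e-04, -2.24805919e-03, -9.99997449e-01]]), 'ft_force': array([ 0.6180671 , -0.62814258,  1.14972004]), 'moment': array([0.02160505, 0.00922071, 0.00807775]), 'grip_width': 1.0006247239247608}
side [[432.6, 0.0, 255.7], [0.0, 432.6, 188.1], [0.0, 0.0, 1.0]] [[0.729, -0.498, 0.471, -0.103], [-0.685, -0.518, 0.513, -0.605], [-0.012, -0.696, -0.718, 0.85], [0.0, 0.0, 0.0, 1.0]]
pipe_mid [([350.4, 199.4, 394.6, 258.3], 0.8)]
pipe_thin_mid [([287.1, 175.3, 329.4, 217.4], 0.66)]
pipe_thick_mid [([315.8, 183.3, 363.2, 237.5], 0.77), ([287.1, 174.3, 331.1, 217.5], 0.44)]
clips [([192.3, 100.1, 283.7, 163.4], 0.58)]
top [[387.2, 0.0, 264.9], [0.0, 387.2, 194.4], [0.0, 0.0, 1.0]] [[0.003, -0.998, 0.068, 0.348], [-1.0, -0.004, -0.007, -0.053], [0.008, -0.068, -0.998, 1.021], [0.0, 0.0, 0.0, 1.0]]
pipe_mid [([327.5, 257.3, 383.5, 311.4], 0.91), ([353.5, 111.2, 375.3, 180.6], 0.84)]
pipe_thin_mid [([289.5, 124.8, 304.9, 195.0], 0.59)]
pipe_thick_mid []
clips [([122.4, 88.1, 198.3, 180.9], 0.64)]
wrist [[275.7, 0.0, 253.5], [0.0, 275.7, 191.8], [0.0, 0.0, 1.0]] [[-0.0, -0.965, -0.264, 0.066], [1.0, -0.0, 0.0, -0.0], [-0.0, -0.264, 0.965, -0.142], [0.0, 0.0, 0.0, 1.0]]
pipe_mid []
pipe_thin_mid []
pipe_thick_mid []
clips []
```

View pics/top0.png

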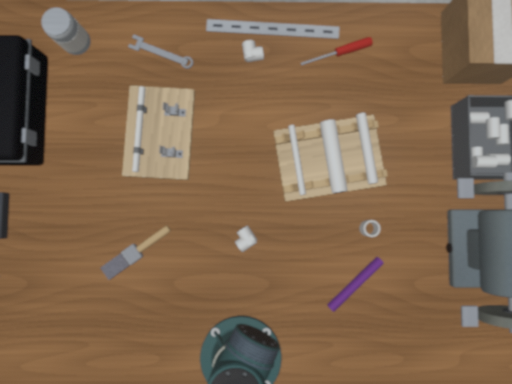

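View pics/side0.png

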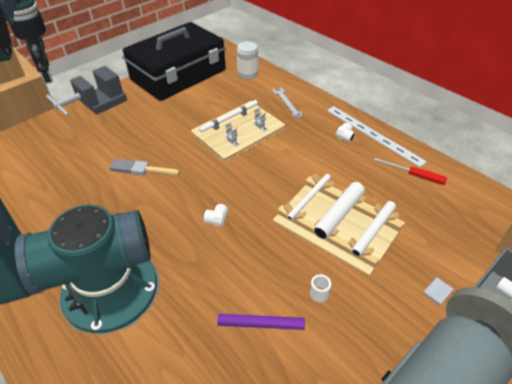

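```bash
python3 - <<'E'
import cv2
a=cv2.imread('pics/top0.png')
cv2.imwrite('pics/top0_z1.png',cv2.resize(a[100:200,265:395],None,fx=6,fy=6,interpolation=2)[:600])
cv2.imwrite('pics/top0_z2.png',cv2.resize(a[80:190,90:220],None,fx=5.4,fy=5.4,interpolation=2))
E
```

```text
(no output)
```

View pics/top0_z1.png

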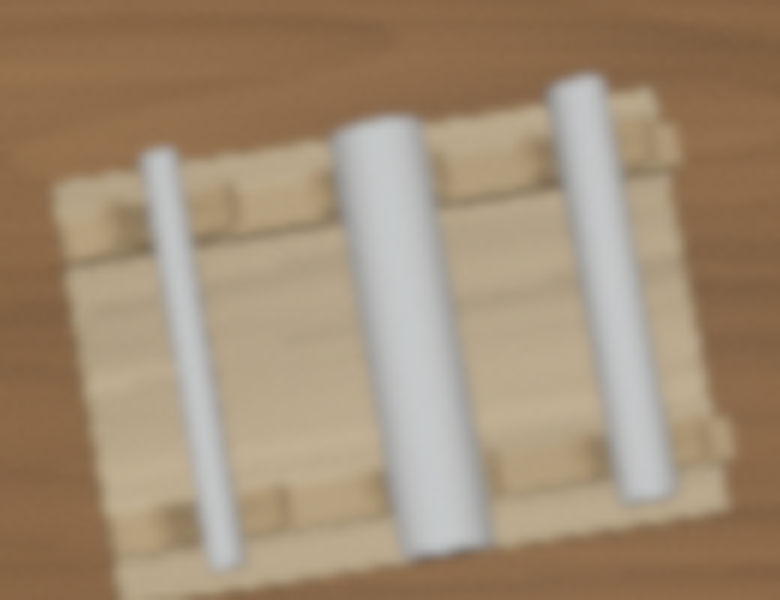

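View pics/top0_z2.png

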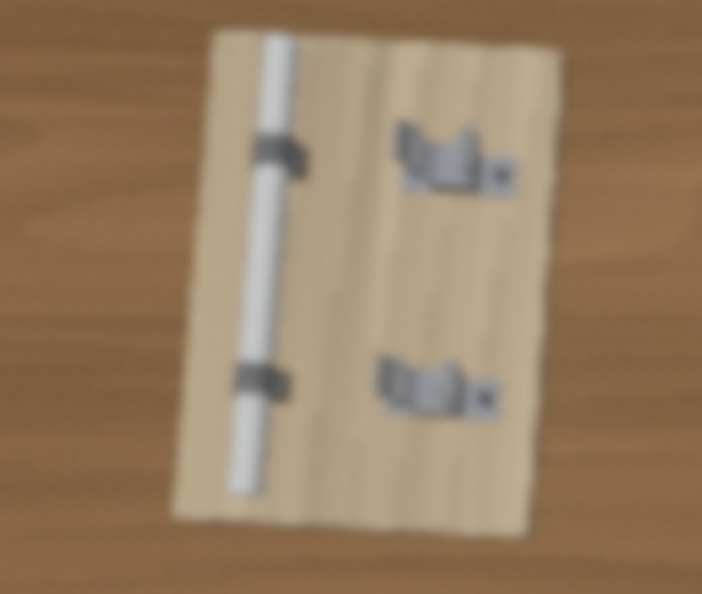

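The mid pipe is in the right-hand slot, at about (361,113)–(373,183) in the top view. The thick pipe is in the middle slot and the thin one on the left. The board's empty clips are at about (170,108) and (170,152).

```bash
cat > h.py <<'E'
import numpy as np,pickle,cv2
def ray(f,uv,z,T=None):
    T=f["T"] if T is None else T
    d=T[:3,:3]@np.linalg.solve(f["mtx"],[uv[0],uv[1],1.]);o=T[:3,3]
    return o+d*(z-o[2])/d[2]
def proj(f,P,T=None):
    T=f["T"] if T is None else T
    p=T[:3,:3].T@(np.asarray(P,float)-T[:3,3]);q=f["mtx"]@p;return q[:2]/q[2]
E
python3 - <<'E'
from h import *
f=pickle.load(open("top0.pkl","rb"))
a=ray(f,(361.2,113.3),.048);b=ray(f,(372.8,182.8),.048);d=a-b
print("pipe",a,b,(a+b)/2,np.linalg.norm(d),np.degrees(np.arctan2(d[1],d[0])))
# board corners z=.018
c=[ray(f,(90+u/5.4,80+v/5.4),.018) for u,v in[(212,30),(563,48),(527,537),(172,517)]]
for p in c:print("c",p)
d=(c[0]-c[3]+c[1]-c[2]);print("board yaw",np.degrees(np.arctan2(d[1],d[0])))
# screw plates
for u,v in[(503,176),(485,399),(460,165),(440,390)]:print(ray(f,(90+u/5.4,80+v/5.4),.02))
for u,v in[(278,35),(245,493)]:print("fp",ray(f,(90+u/5.4,80+v/5.4),.035))
E
```

```text
pipe [ 0.62399949 -0.30630398  0.048     ] [ 0.44531876 -0.33323413  0.048     ] [ 0.53465912 -0.31976906  0.048     ] 0.18069875226516136 8.570915639678642
c [0.70373639 0.29860589 0.018     ]
c [0.69574918 0.12704433 0.018     ]
c [0.45517053 0.14058621 0.018     ]
c [0.4641562  0.31130965 0.018     ]
board yaw -3.128692465627682
[0.63131615 0.15482326 0.02      ]
[0.5218103  0.16156764 0.02      ]
[0.63664485 0.17579834 0.02      ]
[0.52609773 0.18333294 0.02      ]
fp [0.69544169 0.26093123 0.035     ]
fp [0.47375925 0.2709886  0.035     ]
```

>>> send_rows(moves=[[0.42,-1,0.1,0,0,0.618,1],[0.42,-1,0.1,0,0,0.618,1],[0.42,-1,0.1,0,0,0.618,1],[0.42,-1,0.1,0,0,0.618,1]])

```text
clock: 1.25
tool_pos: [0.2659, 0.3172, 0.252]
tcp_rot: [[-0.989, -0.148, 0.001], [-0.148, 0.989, 0.001], [-0.002, 0.0, -1.0]]
ft_force: [0.1, 0.2, -0.0]
grip_width: 0.997
```

>>> send_rows(moves=[[0.42,-1,0,0,0,0,1],[0.42,-1,0,0,0,0,1],[0.42,-1,0,0,0,0,1],[0.42,-1,0,0,0,0,1]])

```text
clock: 1.75
tool_pos: [0.3499, 0.1167, 0.2516]
tcp_rot: [[-0.989, -0.145, 0.001], [-0.145, 0.989, -0.0], [-0.001, -0.0, -1.0]]
ft_force: [0.6, 0.5, 0.6]
grip_width: 1.002
```

>>> send_rows(moves=[[0.42,-1,0,0,0,0,1],[0.42,-1,0,0,0,0,1],[0.42,-1,0,0,0,0,1],[0.42,-1,0,0,0,0,1]])

```text
clock: 2.25
tool_pos: [0.4338, -0.0837, 0.2511]
tcp_rot: [[-0.989, -0.145, -0.0], [-0.145, 0.989, -0.0], [0.0, -0.0, -1.0]]
ft_force: [0.5, 0.2, 0.6]
grip_width: 1.001
```

>>> send_rows(moves=[[0.42,-1,0,0,0,0,1],[0.42,-1,0,0,0,0,1],[0.42,-1,0,0,0,0,1],[0.42,-1,0,0,0,0,1],[0.42,-1,0,0,0,0,1]])

```text
clock: 2.88
tool_pos: [0.5173, -0.2827, 0.25]
tcp_rot: [[-0.989, -0.146, -0.002], [-0.146, 0.989, 0.001], [0.001, 0.001, -1.0]]
ft_force: [0.7, -0.3, 0.3]
grip_width: 1.005
```

>>> send_rows(moves=[[0.088,-0.186,-0.2,0,0,0,1],[0.088,-0.186,-0.2,0,0,0,1],[0.088,-0.186,-0.2,0,0,0,1]])

```text
clock: 3.25
tool_pos: [0.5347, -0.3167, 0.2119]
tcp_rot: [[-0.989, -0.15, -0.0], [-0.15, 0.989, 0.001], [-0.0, 0.001, -1.0]]
ft_force: [0.3, 0.7, 0.2]
grip_width: 1.001
```

```bash
cat >> h.py <<'E'
def wrist(name):
    from rig import ctrl
    s=ctrl.get_state();f=ctrl.grab_frame("wrist")
    M=np.eye(4);M[:3,:3]=s["tcp_rot"];M[:3,3]=s["tool_pos"];f["T"]=M@f["T_tool_cam"]
    f["state"]=s;pickle.dump(f,open(name+".pkl","wb"));cv2.imwrite(f"pics/{name}.png",f["frame"][:,:,::-1]);return f
E
python3 - <<'E'
from h import *
f=wrist("w1");print(f["state"]["tool_pos"],f["state"]["joints"])
from rig import ctrl
for t in["pipe_mid","pipe_thick_mid"]:print([(d["box"],d["p"]) for d in ctrl.spot_in(f,t)])
a=np.array([.62400,-.3063,.048]);b=np.array([.44532,-.33323,.048])
print(proj(f,a),proj(f,b))
E
```

```text
[ 0.53473438 -0.31673536  0.21185688] [-3.58850630e+01  1.44149518e+01  6.99128137e+01  3.95837517e-02
  9.57047166e+01 -1.34498337e+02]
[([238.8, 90.2, 260.7, 253.6], 0.83)]
[([311.7, 79.2, 360.9, 254.1], 0.87)]
[250.99985285 248.90832743] [250.67979467  92.02278919]
```

View pics/w1.png

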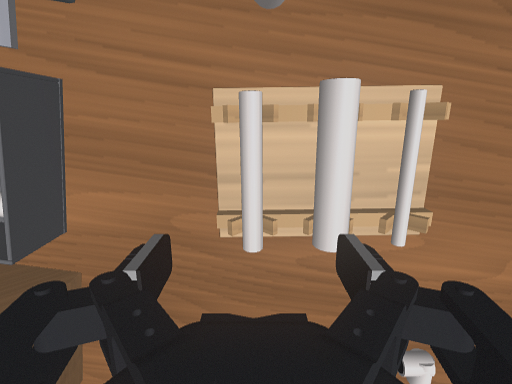

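The wrist view puts the mid pipe from about (251,92) to (253,249). My top-view estimate projects to within 2 px of that. I'll refine it from the pipe's edges.

```bash
python3 - <<'E'
from h import *
f=pickle.load(open("w1.pkl","rb"));g=f["frame"].astype(int)
P=[]
for v in range(110,235,10):
    m=(g[v,225:280].min(1)>125)&(g[v,225:280].ptp(1)<40) if hasattr(g,'ptp') else (g[v,225:280].min(1)>125)&(np.ptp(g[v,225:280],axis=1)<40)
    u=225+np.where(m)[0];c=(u.min()+u.max())/2;P.append(ray(f,(c,v),.048));print(v,u.min(),u.max(),P[-1].round(4))
P=np.array(P);k=np.polyfit(P[:,0],P[:,1],1);print("yaw",np.degrees(np.arctan(k[0])),"y at .5347",np.polyval(k,.5347))
for v in(92,250):print(ray(f,(251.5,v),.048))
s=f["state"];R=s["tcp_rot"];print("tooly ang",np.degrees(np.arctan2(R[1,1],R[0,1])))
E
```

```text
110 240 261 [ 0.4632 -0.3308  0.048 ]
120 240 261 [ 0.4734 -0.3293  0.048 ]
130 241 261 [ 0.4837 -0.3272  0.048 ]
140 241 261 [ 0.4943 -0.3256  0.048 ]
150 241 262 [ 0.505  -0.3234  0.048 ]
160 241 262 [ 0.516  -0.3218  0.048 ]
170 241 262 [ 0.5272 -0.3201  0.048 ]
180 241 262 [ 0.5386 -0.3184  0.048 ]
190 242 262 [ 0.5502 -0.3161  0.048 ]
200 242 262 [ 0.5621 -0.3143  0.048 ]
210 242 262 [ 0.5742 -0.3125  0.048 ]
220 242 262 [ 0.5866 -0.3107  0.048 ]
230 243 262 [ 0.5991 -0.3082  0.048 ]
yaw 9.338767382155405 y at .5347 -0.31890231308380523
[ 0.44516906 -0.33238347  0.048     ]
[ 0.62535952 -0.30547961  0.048     ]
tooly ang 98.61719962332049
```

>>> send_rows(moves=[[0,0,-0.6,0,0,0,0.7],[0,0,-0.6,0,0,0,0.7],[0,0,-0.6,0,0,0,0.7],[0,0,-0.6,0,0,0,0.7]])

```text
clock: 3.9
tool_pos: [0.5364, -0.3186, 0.0949]
tcp_rot: [[-0.989, -0.149, 0.004], [-0.149, 0.989, -0.003], [-0.004, -0.004, -1.0]]
ft_force: [-0.1, -1.4, 0.9]
grip_width: 0.703
```

>>> send_rows(moves=[[0,0,-0.17,0,0,0,0.7],[0,0,-0.32,0,0,0,0.7],[0,0,-0.32,0,0,0,0.7],[0,0,-0.32,0,0,0,0.7]])

```text
clock: 4.4
tool_pos: [0.537, -0.3194, 0.0313]
tcp_rot: [[-0.989, -0.149, 0.005], [-0.149, 0.989, -0.004], [-0.005, -0.004, -1.0]]
ft_force: [-0.8, -0.7, 0.6]
grip_width: 0.702
```

```bash
python3 - <<'E'
from h import *
f=wrist("w2");print(f["state"]["tool_pos"],f["state"]["ft_force"])
from rig import ctrl
s=ctrl.grab_frame("side");cv2.imwrite("pics/s2.png",cv2.resize(s["frame"][140:290,260:430,::-1],None,fx=4,fy=4))
E
```

```text
[ 0.53701501 -0.31937195  0.03133627] [-0.79726261 -0.70325631  0.5856643 ]
```

View pics/w2.png

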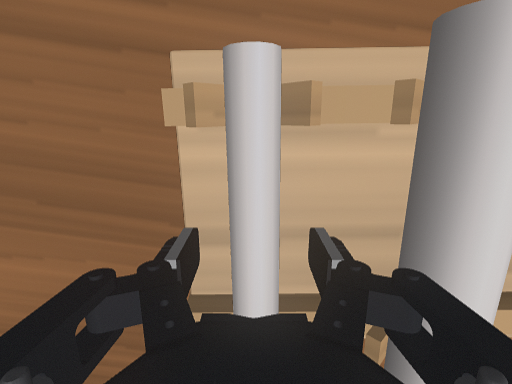

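View pics/s2.png

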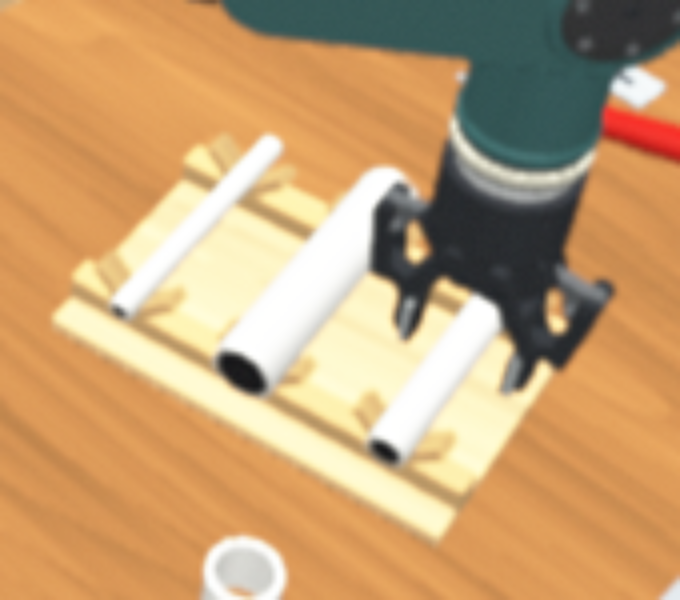

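The fingers straddle the pipe, which runs centred at about column 254. I'm closing on it now.

>>> send_rows(moves=[[0,0,-0.01,0,0,0,0.7],[0,0,-0.01,0,0,0,0],[0,0,-0.01,0,0,0,0],[0,0,-0.01,0,0,0,0],[0,0,-0.01,0,0,0,0],[0,0,-0.01,0,0,0,0],[0,0,-0.01,0,0,0,0],[0,0,-0.01,0,0,0,0]])

```text
clock: 5.5
tool_pos: [0.5352, -0.3189, 0.0259]
tcp_rot: [[-0.989, -0.149, 0.001], [-0.149, 0.989, -0.002], [-0.001, -0.002, -1.0]]
ft_force: [0.2, -5.0, 1.1]
grip_width: 0.272
```

>>> send_rows(moves=[[0,0,0.1,0,0,0,0],[0,0,0.25,0,0,0,0],[0,0,0.5,0,0,0,0],[0,0,0.8,0,0,0,0],[0,0,0.8,0,0,0,0]])

```text
clock: 6.12
tool_pos: [0.5375, -0.3184, 0.1936]
tcp_rot: [[-0.989, -0.15, 0.011], [-0.15, 0.989, -0.006], [-0.01, -0.007, -1.0]]
ft_force: [0.6, 0.2, -0.4]
grip_width: 0.277
```

```bash
python3 - <<'E'
from h import *
f=wrist("w3");print(f["state"]["tool_pos"],f["state"]["ft_force"],f["state"]["joints"])
E
```

```text
[ 0.53751274 -0.31843207  0.19364727] [ 0.56973281  0.16091691 -0.3671275 ] [-3.58961853e+01  1.45615493e+01  7.17973143e+01  1.05618394e-01
  9.29253578e+01 -1.34503932e+02]
```

View pics/w3.png

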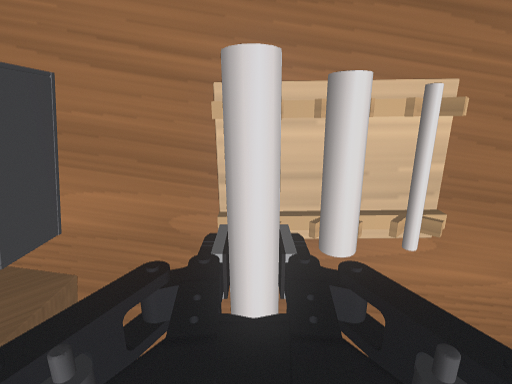

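>>> send_rows(moves=[[0.11,1,0.2,0,0,-0.27,0],[0.11,1,0.2,0,0,-0.27,0],[0.11,1,0.2,0,0,-0.27,0],[0.11,1,0.2,0,0,-0.27,0]])

```text
clock: 6.68
tool_pos: [0.5562, -0.1137, 0.2245]
tcp_rot: [[-0.998, 0.058, -0.002], [0.058, 0.998, 0.003], [0.003, 0.003, -1.0]]
ft_force: [0.4, -0.3, -0.1]
grip_width: 0.278
```

>>> send_rows(moves=[[0.11,1,0,0,0,0,0],[0.11,1,0,0,0,0,0],[0.11,1,0,0,0,0,0],[0.11,1,0,0,0,0,0],[0.11,1,0,0,0,0,0],[0.11,1,0,0,0,0,0]])

```text
clock: 7.42
tool_pos: [0.5786, 0.0804, 0.2246]
tcp_rot: [[-0.998, 0.064, -0.002], [0.064, 0.998, -0.001], [0.002, -0.001, -1.0]]
ft_force: [-0.0, -0.1, -0.8]
grip_width: 0.276
```

```bash
python3 - <<'E'
from h import *
from rig import ctrl
f=wrist("w4");s=f["state"];R=s["tcp_rot"];print(s["tool_pos"],R.round(4).tolist(),np.degrees(np.arctan2(R[1,1],R[0,1])))
print([(d["box"],d["p"]) for d in ctrl.spot_in(f,"clips")])
t=ctrl.grab_frame("top");pickle.dump(t,open("t4.pkl","wb"));cv2.imwrite("pics/t4.png",t["frame"][:,:,::-1])
for P in[(.58,.18,.05),(.58,.18,.018)]:print(proj(f,P))
E
```

```text
[0.57861728 0.08039288 0.22455383] [[-0.9979, 0.0645, -0.0017], [0.0645, 0.9979, -0.0007], [0.0016, -0.0009, -1.0]] 86.3031000055472
[([294.8, 62.0, 447.0, 254.5], 0.61)]
[338.85446147 170.95894745]
[331.39726329 166.22394664]
```

View pics/w4.png

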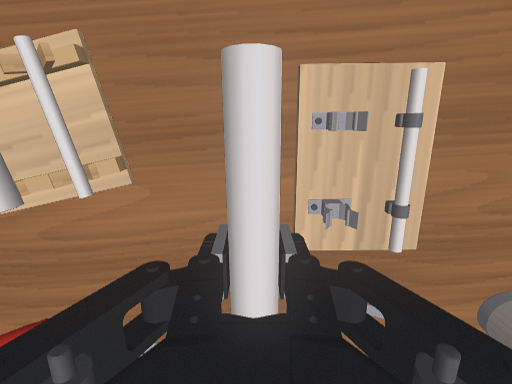

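View pics/t4.png

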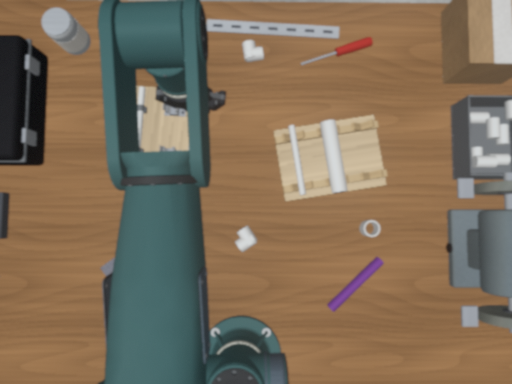

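The wrist view shows the board on the right, with clips at about (340,121) and (333,210). The pipe is held in column 225–281. Next I'll zoom in on the clips.

```bash
python3 - <<'E'
import cv2
a=cv2.imread('pics/w4.png')
cv2.imwrite('pics/w4z1.png',cv2.resize(a[95:145,300:380],None,fx=10,fy=10,interpolation=2))
cv2.imwrite('pics/w4z2.png',cv2.resize(a[185:245,300:380],None,fx=10,fy=10,interpolation=2))
E
```

```text
(no output)
```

View pics/w4z1.png

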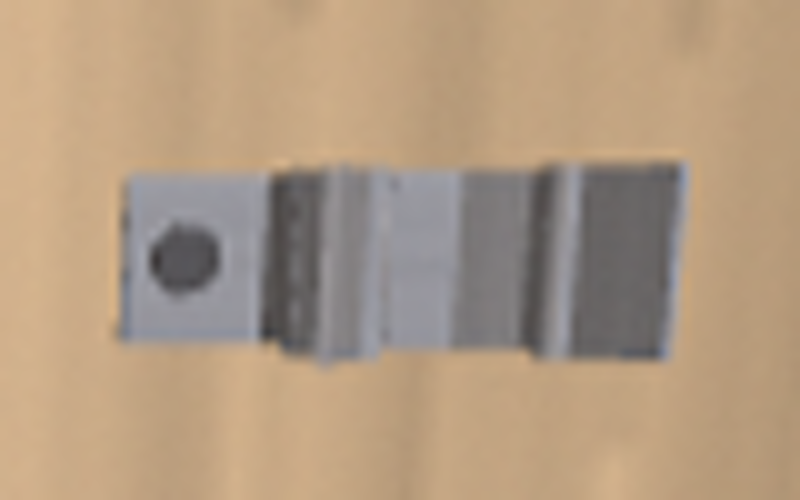

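View pics/w4z2.png

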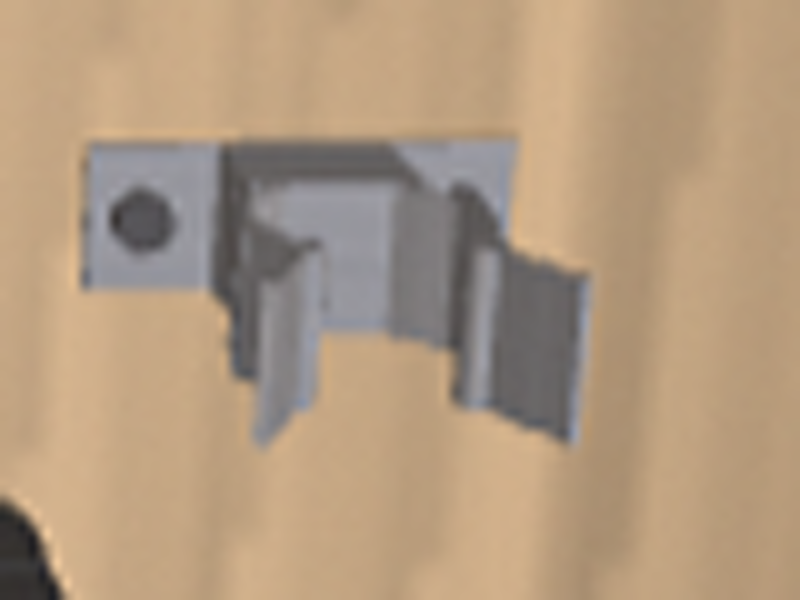

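```bash
python3 - <<'E'
from h import *
f=pickle.load(open("w4.pkl","rb"))
A=lambda u,v,z:ray(f,(300+u/10-.45,95+v/10-.45),z)
B=lambda u,v,z:ray(f,(300+u/10-.45,185+v/10-.45),z)
def rep(n,l,r):print(n,l.round(4),r.round(4),"mid",((l+r)/2).round(4),"w",np.linalg.norm(l-r).round(4))
rep("A tip bot",A(325,360,.075),A(668,357,.075))
rep("A throat",A(378,355,.061),A(562,355,.061))
rep("A thr top",A(390,170,.061),A(578,165,.061))
rep("B tip bot",B(262,443,.075),B(577,440,.075))
rep("B tip top",B(262,280,.075),B(590,275,.075))
rep("B thr bot",B(312,405,.061),B(488,405,.061))
rep("B thr top",B(320,250,.061),B(500,250,.061))
# screw and base plate edges z~.02
for n,p in[("A screw",A(185,258,.020)),("B screw",B(142,219,.020)),("A pl t",A(125,175,.02)),("A pl b",A(125,342,.02)),("B pl t",B(88,145,.02)),("B pl b",B(85,290,.02)),("B plate r",B(515,140,.02))]:print(n,p.round(4))
# board corners
for u,v in[(300,64),(444,63),(418,249),(295,250)]:print("c",ray(f,(u,v),.018).round(4))
E
```

```text
A tip bot [0.5316 0.1648 0.075 ] [0.5336 0.2002 0.075 ] mid [0.5326 0.1825 0.075 ] w 0.0355
A throat [0.5324 0.1743 0.061 ] [0.5337 0.1942 0.061 ] mid [0.533  0.1843 0.061 ] w 0.0199
A thr top [0.5131 0.1753 0.061 ] [0.5139 0.1953 0.061 ] mid [0.5135 0.1853 0.061 ] w 0.02
B tip bot [0.6409 0.1587 0.075 ] [0.6429 0.1945 0.075 ] mid [0.6419 0.1766 0.075 ] w 0.0358
B tip top [0.6212 0.1586 0.075 ] [0.623  0.1953 0.075 ] mid [0.6221 0.1769 0.075 ] w 0.0367
B thr bot [0.6426 0.1681 0.061 ] [0.6439 0.189  0.061 ] mid [0.6432 0.1786 0.061 ] w 0.0209
B thr top [0.6231 0.1689 0.061 ] [0.6245 0.1899 0.061 ] mid [0.6238 0.1794 0.061 ] w 0.0211
A screw [0.5219 0.1627 0.02  ]
B screw [0.6321 0.1566 0.02  ]
A pl t [0.5117 0.1555 0.02  ]
A pl b [0.5314 0.1553 0.02  ]
B pl t [0.6214 0.1496 0.02  ]
B pl b [0.6415 0.149  0.02  ]
B plate r [0.6243 0.2056 0.02  ]
c [0.4569 0.1424 0.018 ]
c [0.4667 0.3097 0.018 ]
c [0.7044 0.3012 0.018 ]
c [0.6949 0.1305 0.018 ]
```

```bash
python3 - <<'E'
from h import *
f=pickle.load(open("w4.pkl","rb"));T=f["T_tool_cam"];g=f["frame"].astype(int)
P=[]
for v in range(70,225,10):
    m=(g[v,205:300].min(1)>110)&(np.ptp(g[v,205:300],axis=1)<30)
    u=205+np.where(m)[0];p=ray(f,((u.min()+u.max())/2,v),-.022,T);P.append(p)
    if v%30==10:print(v,u.min(),u.max(),p.round(4))
P=np.array(P);k=np.polyfit(P[:,0],P[:,1],1);print("angle in tool",np.degrees(np.arctan(k[0])),"y at 0",k[1])
for z in(-.022,-.0345):print("end top",ray(f,(252,48),z,T), "end bot",ray(f,(255,314),z,T))
E
```

```text
70 222 281 [ 0.0843 -0.0009 -0.022 ]
100 223 280 [ 0.0728 -0.0009 -0.022 ]
130 224 280 [ 0.0607 -0.0007 -0.022 ]
160 225 280 [ 0.0478 -0.0005 -0.022 ]
190 226 279 [ 0.0342 -0.0005 -0.022 ]
220 227 279 [ 0.0197 -0.0003 -0.022 ]
angle in tool -0.5362993511818626 y at 0 -0.00011136854656739389
end top [ 0.09240376 -0.00066297 -0.022     ] end bot [-0.0319765   0.00067087 -0.022     ]
end top [ 0.0896907  -0.00060617 -0.0345    ] end bot [-0.02178171  0.00058925 -0.0345    ]
```

>>> send_rows(moves=[[0,0.25,0,0,0,0,0],[0,0.5,-0.3,0,0,0,0],[0,0.5,-0.67,0,0,0,0],[0,0.5,-0.67,0,0,0,0],[0,0.5,-0.67,0,0,0,0],[0,0.5,-0.67,0,0,0,0]])

```text
clock: 8.32
tool_pos: [0.5802, 0.1815, 0.0934]
tcp_rot: [[-0.998, 0.064, 0.003], [0.064, 0.998, 0.001], [-0.003, 0.001, -1.0]]
ft_force: [1.5, -0.6, -0.6]
grip_width: 0.276
```

```bash
python3 - <<'E'
from h import *
from rig import ctrl
f=wrist("w5");s=f["state"];R=s["tcp_rot"];print(s["tool_pos"],R.round(4).tolist(),np.degrees(np.arctan2(R[1,1],R[0,1])),s["ft_force"])
t=ctrl.grab_frame("side");pickle.dump(t,open("s5.pkl","wb"));cv2.imwrite("pics/s5.png",cv2.resize(t["frame"][70:190,170:310,::-1],None,fx=5,fy=5,interpolation=2))
E
```

```text
[0.5802475  0.18150123 0.09340071] [[-0.998, 0.0636, 0.0033], [0.0637, 0.998, 0.0006], [-0.0033, 0.0008, -1.0]] 86.35077571429308 [ 1.51213904 -0.59842251 -0.64656867]
```

View pics/w5.png

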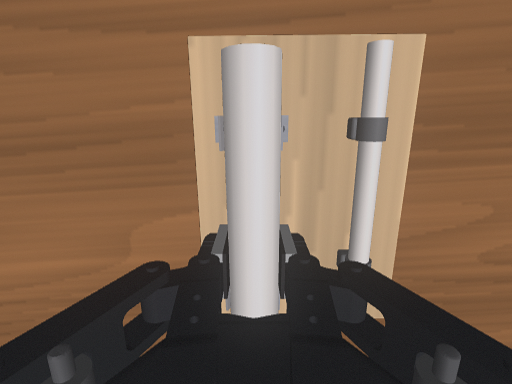

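View pics/s5.png

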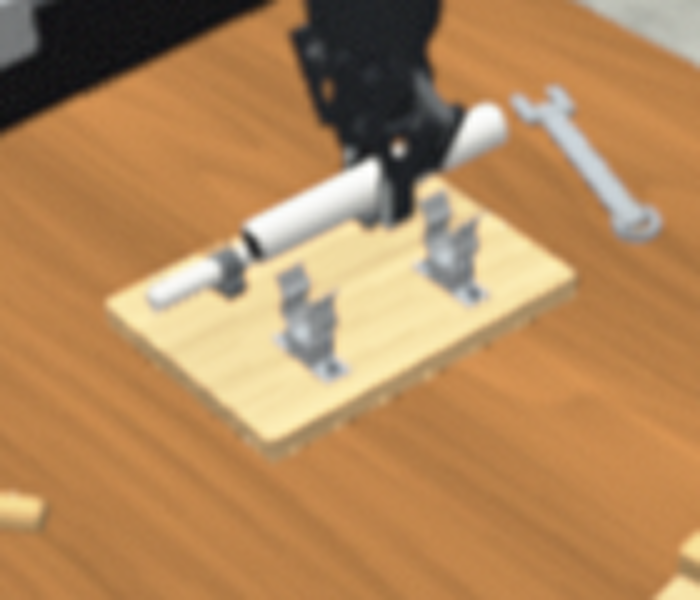

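The pipe is above the clips, parallel to them and to the fixed pipe. In the side view it sits high and clear. Now I'll press it down slowly.

>>> send_rows(moves=[[-0.01,-0.005,-0.06,0,0,0,0],[-0.01,-0.005,-0.12,0,0,0,0],[-0.01,-0.005,-0.16,0,0,0,0],[-0.01,-0.005,-0.16,0,0,0,0]])

```text
clock: 8.93
tool_pos: [0.5759, 0.1809, 0.0577]
tcp_rot: [[-0.998, 0.062, -0.003], [0.062, 0.998, -0.001], [0.003, -0.001, -1.0]]
ft_force: [-0.1, -0.3, 0.1]
grip_width: 0.277
```

>>> send_rows(moves=[[0,0,-0.04,0,0,0,0],[0,0,-0.07,0,0,0,0],[0,0,-0.07,0,0,0,0]])

```text
clock: 9.3
tool_pos: [0.5779, 0.1811, 0.0465]
tcp_rot: [[-0.998, 0.062, 0.003], [0.062, 0.998, 0.0], [-0.003, 0.0, -1.0]]
ft_force: [0.5, -0.5, 3.8]
grip_width: 0.273
```

>>> send_rows(moves=[[0,0,-0.03,0,0,0,0],[0,0,-0.06,0,0,0,0],[0,0,-0.08,0,0,0,0],[0,0,-0.08,0,0,0,0]])

```text
clock: 9.8
tool_pos: [0.5762, 0.1808, 0.0282]
tcp_rot: [[-0.998, 0.063, -0.002], [0.063, 0.998, -0.0], [0.002, -0.001, -1.0]]
ft_force: [0.9, -1.4, -0.3]
grip_width: 0.274
```

>>> send_rows(moves=[[0,0,-0.01,0,0,0,0],[0,0,-0.015,0,0,0,0],[0,0,-0.015,0,0,0,0]])

```text
clock: 10.18
tool_pos: [0.5763, 0.1808, 0.028]
tcp_rot: [[-0.998, 0.062, -0.001], [0.062, 0.998, -0.001], [0.001, -0.001, -1.0]]
ft_force: [-4.5, -3.0, 9.1]
grip_width: 0.27
```

```bash
python3 - <<'E'
from h import *
from rig import ctrl
f=wrist("w6");s=f["state"];print(s["tool_pos"],s["ft_force"])
t=ctrl.grab_frame("side");cv2.imwrite("pics/s6.png",cv2.resize(t["frame"][70:190,170:310,::-1],None,fx=5,fy=5,interpolation=2))
E
```

```text
[0.57628617 0.1808435  0.02797903] [-4.46797058 -2.97587767  9.10051961]
```

View pics/w6.png

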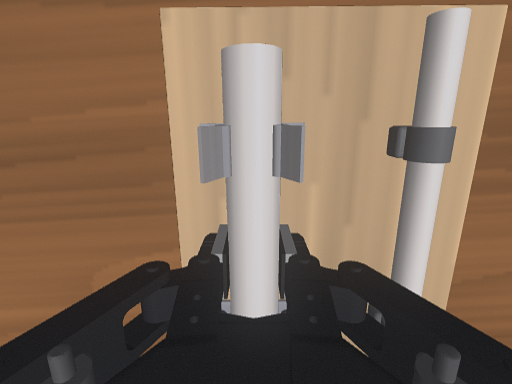

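View pics/s6.png

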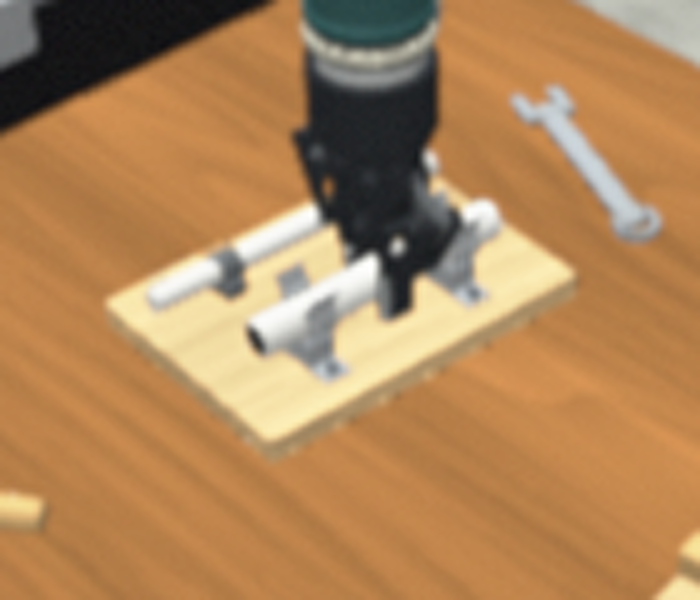

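Both clips wrap the pipe: in the wrist view the near clip's jaws close over it at (215,150) and (288,150). It has bottomed out, since another 3 mm of commanded descent gave 9 N and no movement. I'm releasing it and backing off.

>>> send_rows(moves=[[0,0,0.015,0,0,0,0.6],[0,0,0.015,0,0,0,0.6],[0,0,0.015,0,0,0,0.6],[0,0,0.015,0,0,0,0.6],[0,0,0.015,0,0,0,0.6]])

```text
clock: 10.9
tool_pos: [0.5768, 0.1811, 0.0291]
tcp_rot: [[-0.998, 0.062, -0.0], [0.062, 0.998, 0.0], [0.0, 0.0, -1.0]]
ft_force: [0.6, 0.3, 0.2]
grip_width: 0.603
```

>>> send_rows(moves=[[0,0,0.1,0,0,0,0.6],[0,0,0.3,0,0,0,0.6],[0,0,0.6,0,0,0,0.6],[0,0,0.9,0,0,0,0.6],[0,0,0.9,0,0,0,0.6]])

```text
clock: 11.52
tool_pos: [0.58, 0.1818, 0.2175]
tcp_rot: [[-0.998, 0.062, 0.014], [0.062, 0.998, 0.003], [-0.014, 0.004, -1.0]]
ft_force: [1.1, -0.6, 0.0]
grip_width: 0.6
```

>>> send_rows(moves=[[0,-0.5,0,0,0,0,0.6],[0,-0.5,0,0,0,0,0.6],[0,-0.5,0,0,0,0,0.6],[0,-0.5,0,0,0,0,0.6]])

```text
clock: 12.02
tool_pos: [0.5765, 0.0815, 0.2084]
tcp_rot: [[-0.998, 0.063, -0.002], [0.063, 0.998, 0.001], [0.002, 0.001, -1.0]]
ft_force: [-0.0, -0.1, 0.5]
grip_width: 0.601
```

```bash
python3 - <<'E'
from h import *
from rig import ctrl
f=wrist("w7");s=f["state"];print(s["tool_pos"],s["ft_force"],s["clock"])
t=ctrl.grab_frame("side");pickle.dump(t,open("s7.pkl","wb"));cv2.imwrite("pics/s7.png",cv2.resize(t["frame"][70:190,170:310,::-1],None,fx=5,fy=5,interpolation=2))
print(proj(f,(.5775,.1806,.05)))
E
```

```text
[0.57650979 0.08148383 0.20837923] [-0.0345428  -0.05025608  0.53038021] 12.025
[342.49543684 173.53128724]
```

View pics/w7.png

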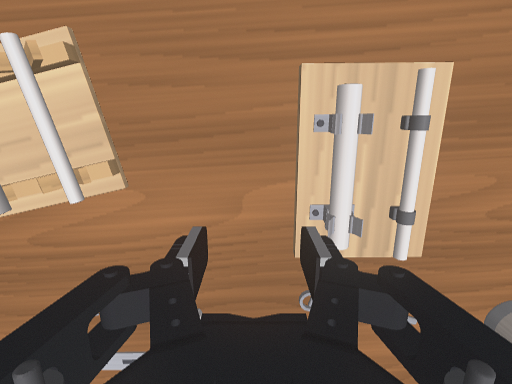

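View pics/s7.png

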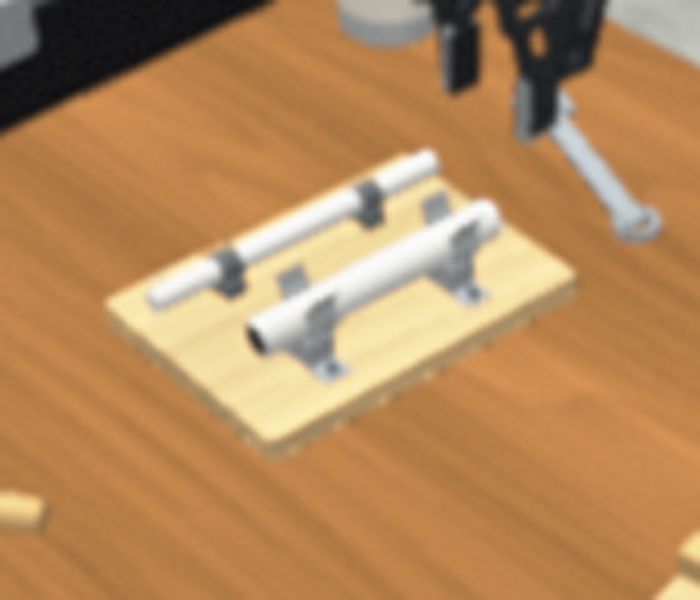

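```bash
python3 - <<'E'
from h import *
f=pickle.load(open("w7.pkl","rb"))
a=ray(f,(349,85),.05);b=ray(f,(340,248.5),.05);d=b-a
print(a,b,(a+b)/2,np.linalg.norm(d),np.degrees(np.arctan2(d[1],d[0])))
from rig import ctrl
t=pickle.load(open("top0.pkl","rb"));n=ctrl.grab_frame("top")
for z in("pipe_thin_mid","pipe_thick_mid"):print(z,[(x["box"],x["p"]) for x in ctrl.spot_in(n,z)])
x=np.abs(n["frame"].astype(int)-t["frame"])[115:200,275:345].max(2);print("rack diff max",x.max(),(x>40).sum())
print(ctrl.hand_in())
E
```

```text
[0.48535515 0.18524662 0.05      ] [0.66907679 0.17959802 0.05      ] [0.57721597 0.18242232 0.05      ] 0.18380845366410553 -1.761029128453019
pipe_thin_mid [([287.2, 123.5, 303.8, 193.8], 0.91)]
pipe_thick_mid [([319.8, 117.7, 348.3, 191.5], 0.79)]
rack diff max 18 0
the job is handed in; nothing more can be done
None
```

The 25 mm pipe is pressed home in both spring clips on the board and released, and I handed the job in at about 12 s. No verdict was reported.

- **Grip and press:** I took the pipe from the right-hand rack slot. The clips pushed back with about 4 N as it went in, then the force dropped to zero as it snapped through. It stopped with its centre about 50 mm up, and pushing a further 3 mm gave 9 N with no movement.
- **Pipe in the clips:** The last pictures show both clips round the pipe and the gripper clear of it. My measured centre is (0.577, 0.182), against the clips' point at (0.5775, 0.181), so it is well within the limits.
- **Small disagreements:** My quick two-point reading of the pipe gave an angle of -1.8°, against about -3.1° for the clips. It also gave a length of 184 mm instead of 180. I put both down to picking pixels by eye, and the angle is still inside the 5° limit.
- **Other pipes:** In the top camera, the area round the thin and thick pipes looks the same as at the start, so neither appears to have moved.

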